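Fit the dose gauge blade in the coffee grinder

ROBOT

A 6-joint arm with a two-finger parallel gripper is mounted at the origin on the work surface. World frame = base frame: x ahead of the robot, y to its left, z up, the work surface at z = 0. Lengths are in mm, angles in rad, forces in N, time in s.
With the tool pointing down it reaches from about 375 to 825 mm from the base axis. Payload 5.5 kg.
Tool frame: the origin (TCP) lies at the very end of the fingers, on their centre line; the grasp point (between the pads) lies 19 mm behind it; z points along the fingers, y is the direction in which the jaws open and shut (so a half turn about z gives the same grasp; the last joint's range is limited). The gripper opens to 85 mm and grips with 20 to 120 N. Pads are 22 mm wide; open, the fingers measure 114 mm over their backs; the gripper's body (76 mm by 85 mm) begins 54 mm behind the grasp point. The pads swing forward as they close: fully open they stand 13 mm farther back than shut.
Start: joints at [-1.225, 0.314, -0.047, 1.21, 0, 1.571], TCP at [203.366, -564.479, 231.299] pointing down, gripper open.
Joint ranges: [-2.67, 2.67], [-0.69, 1.73], [-1.03, 1.25], [-2.08, 2.16], [-1.42, 1.45], [-3.14, 3.14]. Speed limits (rad/s): [2.39, 2.39, 3.01, 3.14, 3.14, 3.14].

INTERFACE

Orientations are given as a 3x3 rotation matrix whose columns are the frame's x, y, z axes.
In Python, from bench import state, grab_frame, robot, cut_out gives the robot as it stands.
- The arm moves only by the shell command python3 -m inch 'ROWS'. ROWS is JSON, a list that holds one entry, the list of rows, each a list of 7 numbers: the turn, a rotation vector about the tool's x, y, z in degrees, then the shift along the tool's x, y, z in m, then the opening in per cent of the stroke, from 0 (shut) to 100 (fully open). In form: [[[ax, ay, az, tx, ty, tz, jaw], ...]]. A call has 1 to 8 rows; each row shifts and turns the commanded pose from where the row before left it, along the tool's axes as they then stand; what a row does not reach is not made up. A row lasts 1/10 s, in which the tool goes at most 50 mm and 8.59 degrees, less where a joint would pass 70% of its speed; a pose out of reach is approached as far as the arm can. A call with a gripper value outside its range is refused whole. The fingers move at their own pace and stop on an object; the grip force is fixed at half the most. Time passes only in rows, so rows that do not move let the fingers close. It gives the time, the measured TCP pose, the force and the opening at its end, in the units of the state.
- state(): the state, without advancing time (a new reading comes with each control period).
- grab_frame(name): name is "scene" or "side" or "wrist"; returns a dict with "image" (384x512x3 uint8, red, green, blue), "z_map" (384x512 float32, mm along the optical axis (not along the pixel's ray), 0 where there is no reading), "camera_matrix" (3x3 intrinsics, pixels), "k1" (the pictures are not rectified: a ray, as slopes to the right and down, at radius r is drawn at 1 + k1 r^2 times it, then the intrinsics apply), "R" (3x3) and "t" (3): a world point X has camera coordinates R X + t. Camera axes: x right, y down, z forward; pixel columns grow to the right and rows downward; lengths in mm; the calibration is good to about 2 mm. A picture is of the moment at which its call begins.
- robot.sign_off(): hands the job in, once; it reports no verdict.
Trained networks look in the newest picture that a camera, given by its name, has taken for a name from the list of things; names that differ only in an ending like _2 or _b are one class to them, and where a whole thing is asked for, a point or a joint stands for the part that bears it (a point fixed in the world has none). Each returns a list of dicts, best first, with "conf" (0 to 1); they miss things now and then, are a little off and sometimes report something else, mostly with a low value. They report only what shows in the picture. A call takes as long as a camera call. They do not tell look-alikes from the thing itself.
- cut_out(camera, target): "region" (384x512 bool, what is visible of it) and "bbox" ([left, top, width, height] in pixels, round what is visible of it).
The state is a dict: "clock": time; "qpos": joint angles; "joint_vel": joint speeds; "effort": joint torques, N m; "ee_pos": TCP position; "ee_rot": TCP orientation; "ft_force": force on the tool from outside, world axes, zero at the start; "torque": the same for the moment, N m; "finger_gap": opening from 0.0 (shut) to 1.0 (fully open).
Only numpy, scipy, OpenCV 4.12 (cv2) and the standard library are available. Lean on these libraries where they do the work, as an engineer would, in place of code of your own. Each camera call takes 0.05 s, during which the arm holds its last target. There are 200 camera calls.

TASK

Set up the coffee grinder: draw the yellow catch fully back, then slide the blue-knobbed shutter fully aside to uncover the slot. Push the steel gauge blade tip-first into the slot until the red line across it is flush with the grinder's front face, no deeper, and let go of it lying flat there, without disturbing the bottle, the cups and the spoon.

Things in the scene. Friction and masses are not known exactly. Their poses are not given: they have to be found in the camera images.
- slot_mouth (a point): Centre of the floor of the slot in the grinder, in the plane of the deck's front face, 16 mm above the counter. Axes: x points level, straight into the slot (towards the tower), y to the left looking along x, z up. The slot is 36 mm wide (y), 8 mm high and 100 mm deep.
- apron_end (a point): Middle of the outer edge of the level steel apron before the slot: 85 mm out (-x) from slot_mouth, at the same height, same axes. The apron is flush with the slot's floor and 60 mm wide. Two flared guides, 5 mm high, stand on it from 11 to 43 mm before the face and narrow from 52 to 36 mm between them.
- grinder: Fixed coffee grinder; origin on the counter, 16 mm below slot_mouth, same axes. Grey deck 45 mm high, from 60 mm right (-y) to 80 mm left (+y) of the slot and 100 mm deep; behind it a wider grey base. White tower with clear hopper, 130 mm wide, 325 mm high, begins 130 mm behind the front face.
- catch_knob (a point): Yellow upright knob of the catch, a brass bolt on the deck whose nose stands beside the shutter and blocks it. Knob 12 mm (x) by 14 mm (y), from 53 to 91 mm above the counter; this point is on its axis, 76 mm above the counter; axes as slot_mouth. With the catch at 0 it lies 34 mm behind the front face and 29 mm left (+y) of the slot's middle.
- catch (a joint): How far the catch is drawn back, m: 0 forward (blocks the shutter), 0.028 fully back at its stop. It slides along +x of slot_mouth (towards the tower), takes about 2 N, and stays where it is left. From about 0.020 on the shutter is free.
- shutter_knob (a point): Blue upright knob on the aluminium shutter that covers the slot (plate 44 mm wide, just before the face). Knob 12 mm (x) by 14 mm (y), from 51 to 91 mm above the counter; this point is on its axis, 76 mm above the counter; axes as slot_mouth. Closed, it stands in the plane of the front face, over the slot's middle.
- shutter (a joint): How far the shutter is slid aside, m: 0 closed, 0.052 fully open at its stop. It slides along +y of slot_mouth, takes about 2 N, and stays where it is left. While the catch is forward it moves only 2 mm.
- blade_grip (a point): Loose steel blade, 140 x 30 x 4 mm, 130 g, lying flat, with a red upright tab near its rear. This point is mid-tab, 32 mm above the blade's underside. Tab 34 mm long (x), 10 mm thick (y), 4 to 52 mm above the underside. Axes: x along the blade to its tip, y across, z up. The tip lies 118 mm ahead (+x), the rear end 22 mm behind; the last 6 mm at the tip are 22 mm wide.
- blade_line (a point): Centre of the red line (3 mm wide, across the blade), at the level of the blade's underside: 68 mm ahead (+x) of blade_grip and 50 mm behind the tip. Same axes as blade_grip.
- bottle: Water bottle with blue cap, 60 mm across, 160 mm high; origin at the centre of its underside, z up. Leave alone.
- tumbler: Glass cup, 74 mm across, 85 mm high; origin at the centre of its underside, z up. Leave alone.
- espresso: White cup, 64 mm across, 60 mm high; origin at the centre of its underside, z up. Leave alone.
- spoon: Steel spoon, 150 mm long, lying flat on the mat's right side; origin mid-length at its underside, x along it. Leave alone.
There are look-alikes about, which are no part of the job. Leave any black or turquoise look-alike of the part that bears blade_grip alone.

How it is judged (in metres and radians):
On the way, in this order (a step that is already met when the one before it is completed fails the run):
1. the catch is drawn back while the shutter is still closed (value of joint catch above 0.02 m and value of joint shutter below 0.01 m), for 0.1 s.
2. the shutter is slid aside, clear of the slot (value of joint shutter above 0.042 m), for 0.2 s.
3. the blade's tip is in the slot (x of blade_line in the frame of slot_mouth above -0.04 m and z of blade_line in the frame of slot_mouth between -0.004 and 0.006 m and y of blade_line in the frame of slot_mouth between -0.015 and 0.015 m and angle between the x axis of slot_mouth and the x axis of blade_line, either way round below 0.2 rad), for 0.1 s.
At the end, for the whole second after the job is handed in: The blade lies at rest and flat (within 4.5 degrees) in the slot, tip inwards, its red line within 4 mm of the plane of the grinder's front face, within 6 mm of the slot's middle and within 8.5 degrees of straight; the catch is still drawn back (over 18 mm) and the shutter still aside (over 40 mm) (x of blade_line in the frame of slot_mouth between -0.004 and 0.004 m and y of blade_line in the frame of slot_mouth between -0.006 and 0.006 m and z of blade_line in the frame of slot_mouth between -0.003 and 0.004 m and x of blade_grip in the frame of slot_mouth below -0.05 m and angle between the x axis of slot_mouth and the x axis of blade_line, either way round below 0.15 rad and angle between blade_line's own z axis and vertical below 0.08 rad and value of joint catch above 0.018 m and value of joint shutter above 0.04 m and linear speed of blade below 0.01 m/s); the robot touches nothing.
It fails at once if the blade is pushed far too deep (line more than 15 mm inside the face) (x of blade_line in the frame of slot_mouth above 0.015 m and z of blade_line in the frame of slot_mouth between -0.004 and 0.006 m and y of blade_line in the frame of slot_mouth between -0.015 and 0.015 m).
It fails at once if the bottle is moved by more than 30 mm or tipped (distance of bottle from where it was at the start of the episode above 0.03 m or angle between bottle's own z axis and vertical above 0.4 rad).
It fails at once if the glass cup is moved by more than 30 mm or tipped (distance of tumbler from where it was at the start of the episode above 0.03 m or angle between tumbler's own z axis and vertical above 0.4 rad).
It fails at once if the white cup is moved by more than 30 mm or tipped (distance of espresso from where it was at the start of the episode above 0.03 m or angle between espresso's own z axis and vertical above 0.4 rad).
It fails at once if the spoon is moved by more than 30 mm (distance of spoon from where it was at the start of the episode above 0.03 m).
It also fails if it takes over 56 s, if anything falls off the work surface, if the arm or the gripper's body presses on something with over 40 N, if the wrist force passes 120 N, or if a joint passes its speed limit or range.

## Working session

There is one attempt and no reset: what is moved stays moved. The work goes in short steps, Python scripts to look and compute and a shell command to move; the robot and the scene stay as the last step left them, time stands still between calls to the robot, and variables do not carry over. Pictures are saved under pics/ and viewed, about 8 in all and at most 12, crops included, and the job is handed in when it is done.

```bash
ls; mkdir -p pics; cat > h.py <<'E'
import numpy as np, cv2
from bench import state, grab_frame, robot, cut_out
def save(n,im,crop=None,s=1):
    if crop: l,t,w,h=crop; im=im[t:t+h,l:l+w]
    cv2.imwrite('pics/'+n+'.png',cv2.resize(im[...,::-1],None,fx=s,fy=s,interpolation=cv2.INTER_CUBIC))
def rays(f,uv):
    K=f['camera_matrix'];k=f['k1']
    d=(np.atleast_2d(uv).astype(float)-[K[0,2],K[1,2]])/[K[0,0],K[1,1]]
    p=d.copy()
    for _ in range(20): p=d/(1+k*(p**2).sum(1,keepdims=True))
    return p
def world(f,uv,z=None):
    """by depth, or by plane at height z"""
    uv=np.atleast_2d(uv);p=np.c_[rays(f,uv),np.ones(len(uv))]
    R,t=np.array(f['R']),np.array(f['t'])
    if z is None:
        i=np.round(uv).astype(int);zz=f['z_map'][i[:,1],i[:,0]]
        return (p*zz[:,None]-t)@R
    c=-R.T@t;d=p@R
    return c+d*((z-c[2])/d[:,2])[:,None]
def mworld(f,m):
    v,u=np.nonzero(m&(f['z_map']>0));return world(f,np.c_[u,v]),np.c_[u,v]
def proj(f,X):
    c=np.atleast_2d(X)@np.array(f['R']).T+f['t'];p=c[:,:2]/c[:,2:]
    p=p*(1+f['k1']*(p**2).sum(1,keepdims=True));K=f['camera_matrix']
    return p*[K[0,0],K[1,1]]+[K[0,2],K[1,2]]
E
python3 - <<'E'
from h import *
fs=[grab_frame(n) for n in("scene","side")]
w=grab_frame("wrist")
save('a',np.hstack([f['image'] for f in fs]),s=.78)
save('aw',w['image'])
for n,f in zip(("scene","side"),fs):
  print(n,-np.array(f['R']).T@f['t'])
  for o in("blade_grip","catch_knob","shutter_knob","grinder","bottle","tumbler","espresso","spoon"):
    for d in cut_out(n,o)[:4]:
      P,_=mworld(f,d['region']); print(o,round(d['conf'],2),d['bbox'],np.median(P,0).round() if len(P) else None, P.max(0).round() if len(P) else'')
E
```

```text
pics
scene [1608.34272169 -282.52612261  851.94273394]
blade_grip 0.91 [219.8, 205.6, 42.8, 22.8] [ 600. -280.    6.] [ 627. -196.   55.]
blade_grip 0.78 [109.1, 208.8, 45.8, 27.7] [ 591. -569.    4.] [ 647. -490.   56.]
blade_grip 0.62 [126.5, 172.6, 17.3, 31.2] [ 461. -566.    5.] [ 495. -551.   54.]
blade_grip 0.6 [216.3, 156.6, 11.9, 38.4] [ 394. -305.    5.] [ 486. -283.   55.]
shutter_knob 0.74 [175.2, 188.8, 16.2, 29.3] [ 549. -417.   11.] [ 595. -390.   22.]
shutter_knob 0.69 [370.3, 172.5, 8.9, 13.7] [515. 118.  53.] [530. 131.  79.]
grinder 0.56 [343.1, 93.2, 143.8, 122.1] [577. 269. 108.] [618. 749. 327.]
bottle 0.89 [318.8, 204.6, 28.2, 61.4] [770. -50.  83.] [785.  11. 164.]
tumbler 0.68 [266.1, 217.7, 28.2, 44.6] [ 753. -176.   58.] [ 773. -141.   89.]
espresso 0.71 [206.2, 235.2, 27.4, 36.9] [ 771. -322.   39.] [ 792. -290.   65.]
spoon 0.66 [173.7, 186.0, 20.1, 34.4] [ 549. -416.   11.] [ 595. -387.   22.]
side [1005.5109731   691.18082984  769.12181137]
blade_grip 0.77 [199.4, 120.8, 17.3, 36.7] [ 586. -567.    5.] [ 637. -490.   53.]
blade_grip 0.73 [313.5, 173.3, 27.0, 39.6] [ 388. -139.    5.] [403. -54.  54.]
blade_grip 0.72 [222.9, 168.8, 46.6, 27.4] [ 592. -278.    5.] [ 628. -196.   55.]
blade_grip 0.7 [266.2, 151.7, 41.1, 19.9] [ 386. -298.    5.] [ 480. -280.   54.]
shutter_knob 0.78 [330.3, 237.5, 17.9, 20.7] [509. 125.  54.] [529. 136.  92.]
grinder 0.72 [311.9, 196.3, 141.3, 176.3] [566. 344. 168.] [614. 401. 327.]
grinder 0.41 [330.4, 240.6, 21.8, 19.6] [509. 125.  53.] [529. 136.  92.]
bottle 0.82 [208.1, 196.9, 22.1, 61.3] [755. -25.  86.] [779. -12. 163.]
tumbler 0.88 [190.5, 186.4, 26.2, 36.9] [ 743. -172.   63.] [ 768. -138.   87.]
espresso 0.7 [167.5, 169.6, 25.0, 26.0] [ 758. -307.   40.] [ 789. -289.   62.]
spoon 0.51 [225.1, 149.7, 40.1, 15.3] [ 525. -416.   11.] [ 586. -383.   23.]
```

View pics/a.png

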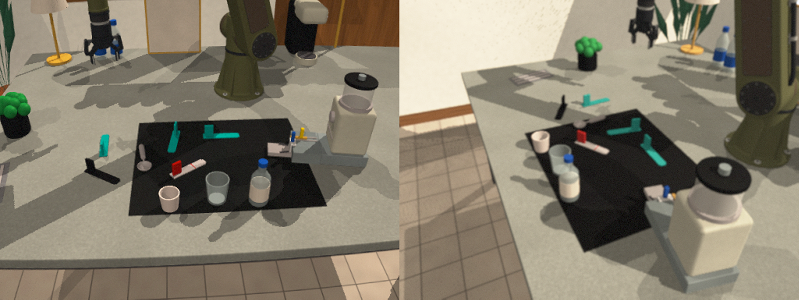

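```bash
python3 - <<'E'
from h import *
f=grab_frame("scene");g=grab_frame("side")
a=cv2.resize(f['image'][145:275,100:290],None,fx=4,fy=4)[:, :760];
b=cv2.resize(g['image'][100:280,180:390],None,fx=3.6,fy=3.6)
save('b',a);save('c',b)
E
```

```text
(no output)
```

The scene shows five blades. In scene pixels they are: red tab with steel blade (240,217), turquoise at (222,175), (280,170) and (135,188), and black at (130,220). Only the first has a red tab and a steel blade, so I'll confirm it in an enlarged crop.

View pics/b.png

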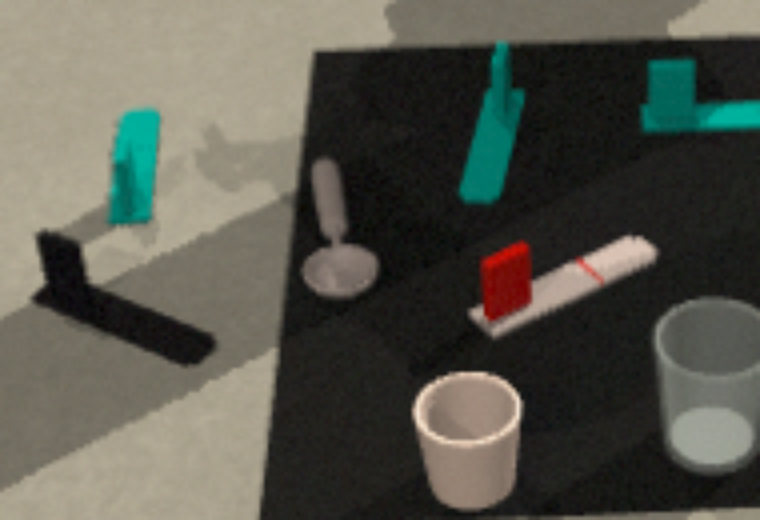

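View pics/c.png

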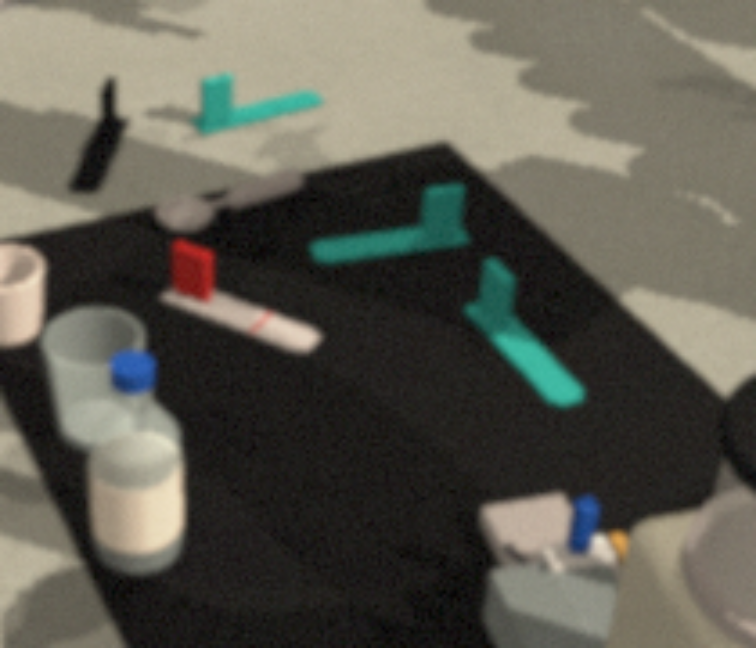

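```bash
python3 - <<'E'
from h import *
print(state()['ee_rot'],state()['clock'],state()['finger_gap'])
for n in("scene","side"):
  f=grab_frame(n);im=f['image'].astype(int);r,g,b=im[...,0],im[...,1],im[...,2]
  for nm,m in(("red",(r>110)&(g<60)&(b<60)),("yel",(r>140)&(g>100)&(b<60)),("blue",(b>110)&(r<70)&(g<110))):
    k,lab,st,ce=cv2.connectedComponentsWithStats(m.astype(np.uint8))
    for i in range(1,k):
      if st[i,4]>5:
        P,_=mworld(f,lab==i)
        if len(P): print(n,nm,st[i],np.median(P,0).round(1),P.min(0).round(),P.max(0).round())
  # deck top & apron: points by height near the grinder
  P,uv=mworld(f,np.ones(r.shape,bool))
  q=(P[:,0]>380)&(P[:,0]<680)&(P[:,1]>0)&(P[:,1]<300)
  for lo,hi in((42,48),(13,19)):
    s=q&(P[:,2]>lo)&(P[:,2]<hi)
    if s.sum()>20:
      rc=cv2.minAreaRect(P[s][:,:2].astype(np.float32));print(n,lo,s.sum(),rc,cv2.boxPoints(rc).round().tolist())
E
```

```text
[[ 9.40809245e-01  3.38936518e-01 -2.32793082e-05]
 [ 3.38936518e-01 -9.40809246e-01 -9.54129199e-06]
 [-2.51352807e-05  1.08632804e-06 -1.00000000e+00]] 1.05 0.9997444770092204
scene red [221 205  12  20 183] [ 610.7 -297.5   30.6] [ 591. -312.    3.] [ 622. -282.   55.]
scene yel [185   0   2   9  13] [-451.  -443.   292.8] [-456. -447.  274.] [-442. -442.  305.]
scene yel [256   0   1  14  14] [-451.5 -153.9  270.1] [-461. -155.  242.] [-439. -153.  298.]
scene yel [186  13   2   6   8] [-449.9 -442.1  240.9] [-457. -446.  231.] [-440. -440.  253.]
scene yel [256  15   1  21  21] [-453.  -153.7  192.5] [-464. -154.  144.] [-442. -153.  234.]
scene yel [187  25   2   7   8] [-451.4 -443.7  188. ] [-458. -445.  171.] [-442. -441.  196.]
scene yel [188  35   2   8  11] [-452.7 -444.1  135.9] [-459. -446.  124.] [-441. -440.  153.]
scene yel [189  48   2   6   7] [-452.9 -443.3   81.5] [-457. -444.   72.] [-444. -440.   96.]
scene yel [189  55  17  14  36] [-454.  -441.     7.5] [-461. -447.   -1.] [-438. -379.   65.]
scene yel [ 60  68  32  16 285] [-403.4 -949.1   13.5] [ -533. -101
[... 946 characters left out ...]
  67   6  12  47] [-418.1 -676.7   63.2] [-437. -683.   38.] [-389. -635.   90.]
side blue [425  73   5  13  42] [-409. -589.   56.] [-424. -596.   35.] [-400. -576.   91.]
side blue [211 198  12  11 102] [749.3 -38.3 158.5] [ 708. -195.   48.] [762. -29. 162.]
side blue [340 238   6  13  59] [507.7 125.5  83.3] [500. 117.  62.] [513. 129.  94.]
side 42 1078 ((570.60009765625, 194.77838134765625), (203.13330078125, 82.51502227783203), 56.579994201660156) [[480.0, 133.0], [549.0, 87.0], [661.0, 257.0], [592.0, 302.0]]
side 13 374 ((555.2669067382812, 157.36170959472656), (292.4623107910156, 61.242591857910156), 60.727413177490234) [[457.0, 45.0], [510.0, 15.0], [653.0, 270.0], [600.0, 300.0]]
```

Crop b confirms the target: at crop (505,285) there is a red tab on a steel blade with a red line at (590,270). Its tip points to the right, towards the tip end in the scene's (262,208). The spoon lies at (335,240) and the turquoise and black blades are look-alikes. Crop c shows the blue shutter knob at (585,520) and the yellow catch behind it at (620,545). Next I'll move over the grinder for a close look.

```bash
python3 -m inch '[[[0,0,0,0.030,-0.030,0,100],[0,0,0,0.030,-0.030,0,100],[0,0,0,0.030,-0.030,0,100],[0,0,0,0.030,-0.030,0,100],[0,0,0,0.030,-0.030,0,100],[0,0,0,0.030,-0.030,0,100],[0,0,0,0.030,-0.030,0,100],[0,0,0,0.030,-0.030,0,100]]]'; python3 -m inch '[[[0,0,0,0.030,-0.030,0,50],[0,0,0,0.030,-0.030,0,50],[0,0,0,0.030,-0.030,0,50],[0,0,0,0.030,-0.030,0,50],[0,0,0,0.030,-0.030,0,50],[0,0,0,0.030,-0.030,0,50],[0,0,0,0.030,-0.030,0,50],[0,0,0,0,0,0,50]]]'; python3 -m inch '[[[0,0,8,0,0,0,30],[0,0,8,0,0,0,30],[0,0,8,0,0,0,30],[0,0,8,0,0,0,30],[0,0,0,0,0,0,30],[0,0,0,0,0,0,30]]]'
cat > look.py <<'E'
from h import *
import sys
f=grab_frame("wrist");s=state();print(s['qpos'],s['ee_pos'],s['clock'],s['finger_gap'],-np.array(f['R']).T@f['t'])
save(sys.argv[1],f['image'])
im=f['image'].astype(int);r,g,b=im[...,0],im[...,1],im[...,2]
for nm,m in(("red",(r>110)&(g<60)&(b<60)),("yel",(r>140)&(g>100)&(b<60)),("blue",(b>100)&(r<70)&(g<110))):
    k,lab,st,ce=cv2.connectedComponentsWithStats(m.astype(np.uint8))
    for i in range(1,k):
      if st[i,4]>15:
        P,uv=mworld(f,lab==i)
        if not len(P): continue
        t=P[:,2]>np.percentile(P[:,2],95)-3
        print(nm,st[i],'top centre',P[t].mean(0).round(1),t.sum(),'rect',cv2.minAreaRect(P[t][:,:2].astype(np.float32)))
E
python3 look.py w1
```

```text
clock: 1.95
ee_pos: [348.3, -255.8, 231.6]
ee_rot: [[0.941, 0.339, 0.001], [0.339, -0.941, -0.0], [0.001, 0.001, -1.0]]
ft_force: [1.3, -0.1, 0.3]
finger_gap: 0.999
clock: 2.75
ee_pos: [476.1, 15.4, 231.4]
ee_rot: [[0.939, 0.344, 0.001], [0.344, -0.939, 0.002], [0.002, -0.001, -1.0]]
ft_force: [0.3, -1.7, -0.4]
finger_gap: 0.497
clock: 3.35
ee_pos: [468.2, -47.9, 231.4]
ee_rot: [[0.991, -0.136, 0.003], [-0.136, -0.989, 0.052], [-0.004, -0.051, -0.999]]
ft_force: [-0.7, 0.6, -0.6]
finger_gap: 0.3
[-0.13649059  0.07370169 -0.34270738  1.15837175  0.05157869  3.14030096] [468.28276427 -47.09610842 231.37970335] 3.4 0.3008748669765748 [552.06777895 -64.81507274 373.68819356]
blue [ 70 145  32  22 382] top centre [509.2 118.   89.5] 74 rect ((509.4754638671875, 118.4331283569336), (15.388199806213379, 8.229990005493164), 30.210453033447266)
```

View pics/w1.png

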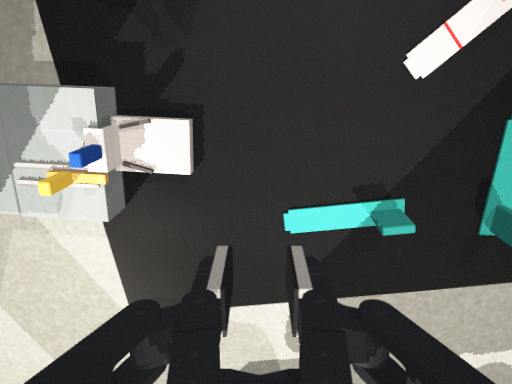

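The wrist view shows the grinder deck on the left, the shutter closed with its blue knob at (85,156), the yellow catch at (58,182), and the apron spanning about (115..193, 117..175). The blade with the red line is at top right. The last joint hit its limit, so I'll use the half-turned grasp instead. First I'll work out the grinder pose.

```bash
python3 - <<'E'
from h import *
f=grab_frame("wrist")
im=f['image'].astype(int);r,g,b=im[...,0],im[...,1],im[...,2]
m=(r>140)&(g>100)&(b<110)&(r-b>70)
P,uv=mworld(f,m);s=(P[:,1]>80);P=P[s];print(P.min(0),P.max(0))
t=P[:,2]>86;print('cat top',P[t].mean(0),t.sum(),cv2.minAreaRect(P[t][:,:2].astype(np.float32)))
A=world(f,[[193,119],[191.5,175]],16);print('apron ends',A.round(1),np.linalg.norm(A[0]-A[1]))
D=world(f,[[115,87],[123,208]],45);print('deck front edge',D.round(1),np.linalg.norm(D[0]-D[1]))
P,uv=mworld(f,np.ones(r.shape,bool))
q=(P[:,1]>20)&(P[:,1]<260)
for lo,hi in((43,47),(14,18)):
  s=q&(P[:,2]>lo)&(P[:,2]<hi)&((uv[:,0]<110)if lo>40 else (uv[:,0]>140))
  rc=cv2.minAreaRect(P[s][:,:2].astype(np.float32));print(s.sum(),np.median(P[s],0),cv2.boxPoints(rc).round(1).tolist())
E
save=1
sed -i 's/print(nm,st\[i\]/print(nm,st[i][:4]/' look.py
python3 -m inch '[[[0,0,-8.5,0,0.010,0,30],[0,0,-8.5,0,0.010,0,30],[0,0,-8.5,0,0,0,30],[0,0,-8.5,0,0,0,30],[0,0,-8.5,0,0,0,30],[0,0,-8.5,0,0,0,30],[0,0,-8.5,0,0,0,30],[0,0,-8.5,0,0,0,30]]]'
python3 -m inch '[[[0,0,-8.5,0,0,0,30],[0,0,-8.5,0,0,0,30],[0,0,-8.5,0,0,0,30],[0,0,-8.5,0,0,0,30],[0,0,-8.5,0,0,0,30],[0,0,-8.5,0,0,0,30],[0,0,-8.5,0,0,0,30],[0,0,-8.5,0,0,0,30]]]'
```

```text
[470.10345709 121.52177306  35.12036882] [493.80980783 181.83632648  91.56187908]
cat top [487.19541082 156.99885934  88.9821621 ] 91 ((487.32501220703125, 157.34039306640625), (15.747897148132324, 8.647324562072754), 31.34525489807129)
apron ends [[522.2  29.8  16. ]
 [461.9  43.7  16. ]] 61.863295919173616
deck front edge [[564.4  91.4  45. ]
 [442.  116.9  45. ]] 125.03768920305288
10892 [519.99949482 181.27355397  45.38757137] [[423.3999938964844, 132.5], [564.0, 101.0999984741211], [592.5999755859375, 229.1999969482422], [452.0, 260.6000061035156]]
2612 [498.07817727  64.29878798  16.24608822] [[462.1000061035156, 44.0], [521.7000122070312, 32.599998474121094], [532.5, 89.0999984741211], [473.0, 100.5]]
clock: 4.25
ee_pos: [467.4, -65.4, 230.3]
ee_rot: [[0.488, 0.873, 0.003], [0.872, -0.487, 0.052], [0.046, -0.023, -0.999]]
ft_force: [-0.4, -0.1, 0.7]
finger_gap: 0.303
clock: 5.05
ee_pos: [467.4, -65.4, 230.3]
ee_rot: [[-0.626, 0.779, 0.003], [0.779, 0.626, 0.052], [0.038, 0.035, -0.999]]
ft_force: [0.3, -0.5, 0.2]
finger_gap: 0.303
```

```bash
cat > go.py <<'E'
from h import *
import sys
from scipy.spatial.transform import Rotation as Ro
M=np.array([509.5,119.5,16.]);th=np.radians(78)
S=np.array([[np.cos(th),-np.sin(th),0],[np.sin(th),np.cos(th),0],[0,0,1]])
# target given in slot frame: x y z yaw(deg of tool y from slot x)  -> turn deg, shift m
def go(x,y,z,yaw=0,frame=(M,S)):
    s=state();R=np.array(s['ee_rot']);p=np.array(s['ee_pos'])
    a=np.radians(yaw);yy=frame[1]@[np.cos(a),np.sin(a),0];zz=np.array([0,0,-1.])
    T=np.c_[np.cross(yy,zz),yy,zz]
    tgt=frame[0]+frame[1]@np.array([x,y,z-0.])
    print('turn',np.degrees(Ro.from_matrix(R.T@T).as_rotvec()).round(2),'shift after turn m',(T.T@(tgt-p)/1000).round(4),'slotframe now',(frame[1].T@(p-frame[0])).round(1),'F',s['ft_force'].round(1) if hasattr(s['ft_force'],'round') else s['ft_force'],'gap',round(s['finger_gap'],3),'t',s['clock'],'q',np.round(s['qpos'],2))
if __name__=='__main__': go(*map(float,sys.argv[1:]))
E
python3 go.py 34 29 124
```

```text
turn [  2.65  -1.43 -39.21] shift after turn m [0.0263 0.2237 0.0903] slotframe now [-189.7    2.7  214.3] F [ 0.3 -0.5  0.2] gap 0.303 t 5.05 q [-0.18  0.08 -0.34  1.16  0.05  0.72]
```

```bash
python3 -m inch '[[[0.53,-0.29,-7.84,0,0,0,30],[0.53,-0.29,-7.84,0,0,0,30],[0.53,-0.29,-7.84,0,0,0,30],[0.53,-0.29,-7.84,0,0,0,30],[0.53,-0.29,-7.84,0,0,0,30],[0,0,0,0.006,0.040,0,30],[0,0,0,0.006,0.040,0,30],[0,0,0,0.006,0.040,0,30]]]'; python3 -m inch '[[[0,0,0,0.004,0.04,0,30],[0,0,0,0.003,0.04,0.02,30],[0,0,0,0.001,0.024,0.03,30],[0,0,0,0,0,0.04,30],[0,0,0,0,0,0,30],[0,0,0,0,0,0,30]]]' >/dev/null; python3 go.py 34 29 41; python3 look.py w2
```

```text
clock: 5.85
ee_pos: [475.6, 56.7, 230.4]
ee_rot: [[-0.977, 0.215, 0.0], [0.215, 0.977, 0.0], [-0.0, 0.0, -1.0]]
ft_force: [0.6, -0.6, -0.7]
finger_gap: 0.302
turn [-0.07 -0.11 -0.42] shift after turn m [0.0013 0.0004 0.0833] slotframe now [ 33.6  27.7 124.3] F [ 1.  -0.2  0.1] gap 0.303 t 6.45 q [ 0.31  0.21 -0.39  0.97 -0.    0.53]
[ 3.11756570e-01  2.11427283e-01 -3.92871676e-01  9.65834221e-01
 -9.67415851e-05  5.29283192e-01] [490.7385053  158.1144117  141.62871621] 6.5 0.2996657808993558 [409.09368398 178.08483918 283.3473596 ]
blue [199 222  24  39] top centre [502.1 122.6  88.4] 58 rect ((503.1505432128906, 121.30436706542969), (7.572464942932129, 14.665550231933594), 31.221731185913086)
```

View pics/w2.png

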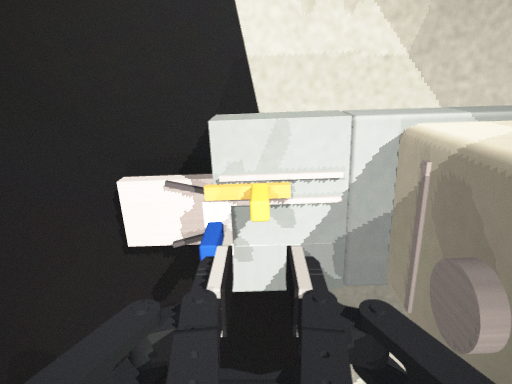

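The fingers straddle the catch knob: its top is at (260,205) and the pads are at (222,270) and (298,270). The blue knob at (212,235) is clear of the front finger. I'll check the offset numerically.

```bash
python3 - <<'E'
from go import *
f=grab_frame("wrist");im=f['image'].astype(int);r,g,b=im[...,0],im[...,1],im[...,2]
m=(r>140)&(g>100)&(b<110)&(r-b>70)
P,uv=mworld(f,m);Q=(P-M)@S
t=P[:,2]>60
k=Q[t];print('knob slotframe',k.mean(0),k.min(0),k.max(0));print('z hist',np.percentile(P[:,2],[5,50,95]))
t=P[:,2]>84;k=Q[t];print(t.sum(),np.percentile(k,[3,97],0),uv[t].min(0),uv[t].max(0))
# deck front edge and deck yaw
A=world(f,[[213,122],[350,113]],45);B=(A-M)@S;print('deck left edge slotframe',B)
A=world(f,[[121,179],[128,245]],16);print('apron end',(A-M)@S)
E
```

```text
knob slotframe [31.231809   36.74522955 64.16446562] [30.13254461 27.93539817 44.31586143] [41.81267564 39.44778296 75.2955197 ]
z hist [49.65216832 54.2386192  90.31690806]
20 [[30.41889273 28.37067529 68.91075941]
 [35.44326903 39.33463103 75.07280414]] [250 195] [267 215]
deck left edge slotframe [[ 4.29695629 79.98570393 29.        ]
 [99.93061325 85.41154402 29.        ]]
apron end [[-78.81317158  30.47941705   0.        ]
 [-81.35482468 -30.92115698   0.        ]]
```

```bash
python3 -m inch '[[[0,0,0,0.002,0,0.03,30],[0,0,0,0,0,0.03,30],[0,0,0,0,0,0.020,30],[0,0,0,0,0,0,30],[0,0,0,0,0,0,0],[0,0,0,0,0,0,0],[0,0,0,0,0,0,0],[0,0,0,0,0,0,0]]]'; python3 go.py 62 29 44
```

```text
clock: 7.35
ee_pos: [489.8, 158.3, 62.1]
ee_rot: [[-0.976, 0.216, 0.003], [0.216, 0.976, 0.0], [-0.003, 0.001, -1.0]]
ft_force: [-1.9, -0.4, 6.9]
finger_gap: 0.132
turn [ 0.05  0.15 -0.5 ] shift after turn m [0.0016 0.0281 0.0021] slotframe now [33.9 27.4 46.1] F [-1.9 -0.4  6.9] gap 0.132 t 7.35 q [ 0.31  0.29 -0.5   0.78 -0.    0.53]
```

```bash
python3 -m inch '[[[0,0,0,0,0.008,0,0],[0,0,0,0,0.008,0,0],[0,0,0,0,0.008,0,0],[0,0,0,0,0.005,0,0],[0,0,0,0,0.001,0,0],[0,0,0,0,0,0,0]]]'; python3 go.py 62 29 44
```

```text
clock: 7.95
ee_pos: [494.9, 186.0, 61.9]
ee_rot: [[-0.976, 0.217, 0.001], [0.217, 0.976, -0.003], [-0.001, -0.003, -1.0]]
ft_force: [-5.6, -7.3, 13.2]
finger_gap: 0.126
turn [-0.19  0.07 -0.51] shift after turn m [0.0009 0.     0.0019] slotframe now [62.  28.1 45.9] F [-5.6 -7.3 13.2] gap 0.126 t 7.95 q [ 0.36  0.31 -0.46  0.8  -0.    0.58]
```

```bash
python3 -m inch '[[[0,0,0,0,-0.001,0,30],[0,0,0,0,0,0,30],[0,0,0,0,0,0,30],[0,0,0,0,0,-0.03,30],[0,0,0,0,0,-0.03,30],[0,0,0,-0.010,-0.030,-0.005,30],[0,0,0,-0.018,-0.031,0,30],[0,0,0,0,0,0,30]]]'; python3 -m inch '[[[0,0,0,0,0,0,30]]]' >/dev/null; python3 go.py 0 0 44; python3 look.py w3; python3 - <<'E'
from go import *
f=grab_frame("wrist");im=f['image'].astype(int);r,g,b=im[...,0],im[...,1],im[...,2]
for m in((b>90)&(r<80)&(g<120),(r>140)&(g>100)&(b<110)&(r-b>70)):
  P,uv=mworld(f,m);s=P[:,2]>60;Q=(P[s]-M)@S;print(s.sum(),np.percentile(Q,[3,97],0).round(1) if s.sum() else '')
E
```

```text
clock: 8.75
ee_pos: [510.3, 118.2, 125.9]
ee_rot: [[-0.975, 0.22, 0.002], [0.22, 0.975, -0.001], [-0.002, -0.001, -1.0]]
ft_force: [-0.4, 0.3, -1.0]
finger_gap: 0.299
turn [ 0.03 -0.01 -0.61] shift after turn m [-0.0006 -0.0009  0.0653] slotframe now [  0.9   0.6 109.3] F [-0.5 -0.8 -0.5] gap 0.3 t 8.85 q [ 0.23  0.24 -0.4   0.93  0.    0.45]
[ 2.33234425e-01  2.39462616e-01 -3.97624387e-01  9.33894011e-01
  5.69993896e-04  4.52090559e-01] [508.85581749 121.07648068 125.15736904] 8.9 0.2975692946880706 [428.55660713 140.57294132 268.1448029 ]
yel [344 152  15  30] top centre [488.4 182.9  87.8] 42 rect ((488.7288513183594, 182.83409118652344), (0.8929768800735474, 10.388254165649414), 78.53602600097656)
blue [248 194  20  42] top centre [504.8 120.5  89.9] 74 rect ((505.8721923828125, 121.06246185302734), (9.962142944335938, 14.86502456665039), 59.703773498535156)
406 [[-2.8 -2.6 45.7]
 [ 7.6 10.1 75.6]]
493 [[57.3 27.5 45. ]
 [65.8 40.6 75.3]]
```

```bash
python3 -m inch '[[[0,0,-0.6,0.002,0,0.03,30],[0,0,0,0,0,0.03,30],[0,0,0,0,0,0.004,30],[0,0,0,0,0,0,0],[0,0,0,0,0,0,0],[0,0,0,0,0,0,0],[0,0,0,0,0,0,0]]]'; python3 go.py 0 52 44
```

```text
clock: 9.65
ee_pos: [505.5, 121.0, 60.8]
ee_rot: [[-0.979, 0.206, -0.003], [0.206, 0.979, -0.001], [0.002, -0.001, -1.0]]
ft_force: [-3.0, -2.1, -14.3]
finger_gap: 0.126
turn [-0.06 -0.14  0.11] shift after turn m [ 0.0478 -0.0006  0.0008] slotframe now [ 0.6  4.2 44.8] F [ -3.   -2.1 -14.3] gap 0.126 t 9.65 q [ 0.23  0.3  -0.48  0.79  0.    0.44]
```

```bash
python3 -m inch '[[[0,0,0,0.009,0,0,0],[0,0,0,0.009,0,0,0],[0,0,0,0.009,0,0,0],[0,0,0,0.009,0,0,0],[0,0,0,0.009,0,0,0],[0,0,0,0.006,0,0,0],[0,0,0,0.002,0,0,0],[0,0,0,0,0,0,0]]]'; python3 go.py 0 52 44
```

```text
clock: 10.45
ee_pos: [454.1, 130.6, 60.8]
ee_rot: [[-0.978, 0.207, 0.0], [0.207, 0.978, -0.004], [-0.001, -0.004, -1.0]]
ft_force: [2.6, -8.8, -21.3]
finger_gap: 0.129
turn [-0.21  0.06  0.07] shift after turn m [-0.0045  0.0006  0.0008] slotframe now [-0.6 56.5 44.8] F [  2.6  -8.8 -21.3] gap 0.129 t 10.45 q [ 0.28  0.22 -0.59  0.76 -0.    0.49]
```

```bash
python3 -m inch '[[[0,0,0,-0.001,0,0,45],[0,0,0,0,0,0,45],[0,0,0,0,0,0,45],[0,0,0,0,0,-0.03,45],[0,0,0,0,0,-0.04,45],[0,0,0,0,0,-0.04,45],[0,0,0,0,-0.02,-0.03,60],[0,0,0,0,-0.03,0,60]]]'; python3 -m inch '[[[0,0,0,-0.024,-0.034,0,60],[0,0,0,-0.024,-0.034,0,60],[0,0,0,-0.024,-0.034,0,60],[0,0,0,-0.024,-0.034,0,60],[0,0,0,-0.024,-0.034,0,60],[0,0,0,-0.024,-0.034,0,60],[0,0,0,-0.024,-0.034,0,60],[0,0,0,-0.024,-0.034,0,60]]]' ; python3 -m inch '[[[0,0,0,-0.024,-0.034,0,60],[0,0,0,-0.024,-0.034,0,60],[0,0,8,0,0,0,60],[0,0,8,0,0,0,60],[0,0,8,0,0,0,60],[0,0,8,0,0,0,60],[0,0,8,0,0,0,60],[0,0,8,0,0,0,60]]]'; python3 -m inch '[[[0,0,0,0,0,0,60],[0,0,0,0,0,0,60]]]';python3 look.py w4
```

```text
clock: 11.25
ee_pos: [449.7, 84.6, 207.0]
ee_rot: [[-0.979, 0.204, 0.01], [0.204, 0.979, 0.003], [-0.01, 0.005, -1.0]]
ft_force: [1.0, -1.4, -0.3]
finger_gap: 0.603
clock: 12.05
ee_pos: [578.9, -224.3, 202.7]
ee_rot: [[-0.978, 0.206, 0.003], [0.206, 0.978, -0.0], [-0.003, 0.0, -1.0]]
ft_force: [0.2, -0.1, -0.7]
finger_gap: 0.598
clock: 12.85
ee_pos: [611.3, -299.1, 202.6]
ee_rot: [[-0.496, 0.868, 0.002], [0.868, 0.496, -0.0], [-0.002, 0.002, -1.0]]
ft_force: [-0.3, 0.3, -0.3]
finger_gap: 0.598
clock: 13.05
ee_pos: [611.0, -299.1, 202.1]
ee_rot: [[-0.504, 0.864, 0.001], [0.864, 0.504, -0.0], [-0.001, 0.001, -1.0]]
ft_force: [-1.0, 0.6, -0.4]
finger_gap: 0.602
[-4.55471372e-01  4.77740379e-01  1.25361604e-01  1.21734006e+00
  1.89483334e-04  5.87229604e-01] [ 610.81428604 -299.11990107  201.94183182] 13.1 0.597736553954664 [ 569.74051193 -224.79330774  344.87470645]
red [247 144  12  45] top centre [ 608.4 -293.6   51.7] 67 rect ((607.5352783203125, -294.85443115234375), (6.908690452575684, 33.11713790893555), 37.920082092285156)
```

View pics/w4.png

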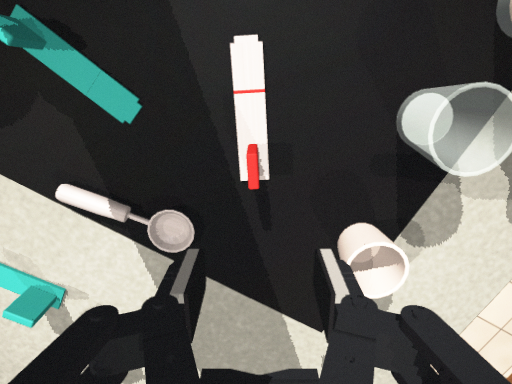

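The view shows the steel blade at (250,110) with its tip up at (246,38), the red line at (249,92) and the tab at (252,165). The cup and spoon are well clear of the fingers. Now I'll fit the pose.

```bash
cat > bl.py <<'E'
from go import *
f=grab_frame("wrist");im=f['image'].astype(int);r,g,b=im[...,0],im[...,1],im[...,2]
def blade(box,z):
    l,t,w,h=box;mk=np.zeros(r.shape,bool);mk[t:t+h,l:l+w]=1
    m=mk&(g>130)&(r>130)
    k,lab,st,ce=cv2.connectedComponentsWithStats(m.astype(np.uint8));
    v,u=np.nonzero(m);A=world(f,np.c_[u,v],z);rc=cv2.minAreaRect(A[:,:2].astype(np.float32))
    red=mk&(r>120)&(g<90);red[t+70:]=0 
    v,u=np.nonzero(red);L=world(f,np.c_[u,v],z).mean(0)
    return rc,cv2.boxPoints(rc),L
E
python3 - <<'E'
from bl import *
rc,bx,L=blade((222,28,56,155),4);print(rc,bx,L)
m=(r>100)&(g<70);m[:135]=0;P,uv=mworld(f,m);print(len(P),P[P[:,2]>45].mean(0),np.percentile(P,[3,97],0))
go(0,0,0)
E
```

```text
((578.9143676757812, -256.7217712402344), (30.778087615966797, 140.09280395507812), 33.51043701171875) [[ 527.4114  -206.81424]
 [ 604.755   -323.62155]
 [ 630.41736 -306.6293 ]
 [ 553.0737  -189.82199]] [ 568.26154732 -240.26065956    4.        ]
357 [ 606.56826224 -296.7071377    51.80035651] [[ 594.04548702 -311.79172272   12.6597444 ]
 [ 616.12461784 -280.80431862   53.13166645]]
turn [ 1.000e-02  4.000e-02 -4.777e+01] shift after turn m [0.186  0.3884 0.1858] slotframe now [-388.4 -186.   185.8] F [-0.7 -0.3 -0.5] gap 0.601 t 13.15 q [-0.46  0.48  0.13  1.22  0.    0.59]
```

```bash
python3 -m inch '[[[0,0,-3.25,0,0,0,60],[0,0,0,0.005,-0.003,0.04,60],[0,0,0,0,0,0.045,60],[0,0,0,0,0,0.045,60],[0,0,0,0,0,0.04,60],[0,0,0,0,0,0.017,60],[0,0,0,0,0,0,60],[0,0,0,0,0,0,60]]]'; python3 -m inch '[[[0,0,0,0,0,0,0],[0,0,0,0,0,0,0],[0,0,0,0,0,0,0],[0,0,0,0,0,0,0],[0,0,0,0,0,0,0],[0,0,0,0,0,0,0]]]'
```

```text
clock: 13.95
ee_pos: [605.5, -296.8, 14.8]
ee_rot: [[-0.55, 0.835, 0.0], [0.835, 0.55, -0.0], [-0.0, 0.0, -1.0]]
ft_force: [0.5, -0.1, 0.3]
finger_gap: 0.597
clock: 14.55
ee_pos: [606.2, -297.4, 16.1]
ee_rot: [[-0.55, 0.835, 0.002], [0.835, 0.55, -0.002], [-0.003, 0.001, -1.0]]
ft_force: [-1.4, -0.6, 6.4]
finger_gap: 0.109
```

```bash
sed -i 's/M=.*/M=np.array([508.3,120.4,16.]);th=np.radians(79.5)/' go.py
python3 -m inch '[[[0,0,0,0,0,-0.02,0],[0,0,0,0,0,-0.04,0],[0,0,7.33,0,0,-0.04,0],[0,0,7.33,0,0,0,0],[0,0,7.33,0,0,0,0],[0,0,7.33,0,0,0,0],[0,0,7.33,0,0,0,0],[0,0,7.33,0,0,0,0]]]';python3 -m inch '[[[0,0,0,0.0275,-0.0245,0,0],[0,0,0,0.0275,-0.0245,0,0],[0,0,0,0.0275,-0.0245,0,0],[0,0,0,0.0275,-0.0245,0,0],[0,0,0,0.0275,-0.0245,0,0],[0,0,0,0.0275,-0.0245,0,0],[0,0,0,0.0275,-0.0245,0,0],[0,0,0,0,0,0,0]]]';python3 -m inch '[[[0,0,0,0,0,0,0],[0,0,0,0,0,0,0]]]' ;python3 go.py -200 0 84 -90; python3 look.py w5
```

```text
clock: 15.35
ee_pos: [605.0, -296.5, 114.4]
ee_rot: [[0.19, 0.982, -0.0], [0.982, -0.19, 0.0], [-0.0, -0.0, -1.0]]
ft_force: [0.4, -0.1, -0.8]
finger_gap: 0.11
clock: 16.15
ee_pos: [468.7, -72.7, 114.1]
ee_rot: [[0.181, 0.983, -0.003], [0.983, -0.181, 0.002], [0.001, -0.003, -1.0]]
ft_force: [-0.6, -0.5, -1.9]
finger_gap: 0.108
clock: 16.35
ee_pos: [473.0, -76.3, 114.7]
ee_rot: [[0.185, 0.983, 0.001], [0.983, -0.185, -0.001], [-0.0, 0.001, -1.0]]
ft_force: [0.4, -0.1, -2.8]
finger_gap: 0.106
turn [ 0.07  0.02 -0.15] shift after turn m [-0.0001 -0.0012  0.0147] slotframe now [-199.9   -1.2   98.7] F [ 0.4 -0.1 -2.8] gap 0.106 t 16.35 q [-0.16  0.17 -0.51  0.89 -0.    1.6 ]
[-1.60156338e-01  1.71066219e-01 -5.11241020e-01  8.87477819e-01
 -3.14392290e-04  1.59713978e+00] [473.05681252 -76.5229191  114.57447352] 16.4 0.1078293010675363 [489.64793472   7.98785941 257.49000762]
red [246 222  26 122] top centre [474.6 -72.7 150.6] 1731 rect ((474.28350830078125, -74.08938598632812), (33.90078353881836, 9.37435531616211), 79.97516632080078)
```

View pics/w5.png

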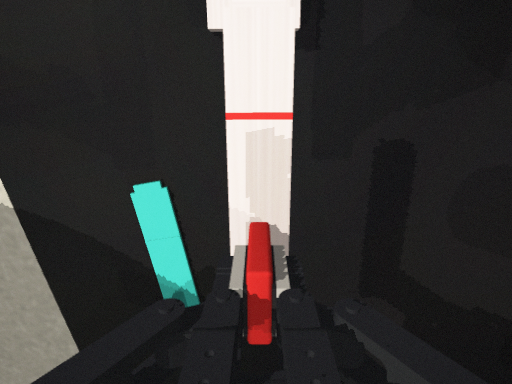

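The blade is held straight in the jaws and its axis lines up with the image. The apron shows beyond the tip at (254,15). I'll move nearer and lower, still 12 mm above the apron, to check the alignment.

```bash
python3 -m inch '[[[0,0,0,0.02,-0.001,0.02,0],[0,0,0,0.02,0,0.02,0],[0,0,0,0.01,0,0.02,0],[0,0,0,0,0,0.010,0],[0,0,0,0,0,0,0],[0,0,0,0,0,0,0]]]' ;python3 go.py -150 0 28 -90; python3 look.py w6
```

```text
clock: 17.0
ee_pos: [480.7, -27.3, 44.6]
ee_rot: [[0.186, 0.983, -0.0], [0.983, -0.186, -0.0], [-0.0, -0.0, -1.0]]
ft_force: [-0.3, 0.1, -0.5]
finger_gap: 0.11
turn [-0.    0.02 -0.2 ] shift after turn m [0.0003 0.0002 0.0006] slotframe now [-150.3    0.2   28.6] F [-0.3  0.1 -0.5] gap 0.11 t 17.0 q [-0.06  0.26 -0.59  0.73 -0.    1.7 ]
[-5.64580914e-02  2.55994346e-01 -5.88744274e-01  7.25138611e-01
 -3.60755785e-04  1.70119057e+00] [481.12455506 -27.31183675  45.00960571] 17.05 0.10666877578417297 [497.59499829  56.9534967  187.38115878]
red [246 222  26 123] top centre [482.3 -23.8  80.5] 1732 rect ((481.951904296875, -25.453311920166016), (34.693965911865234, 9.38182258605957), 79.94139099121094)
```

View pics/w6.png

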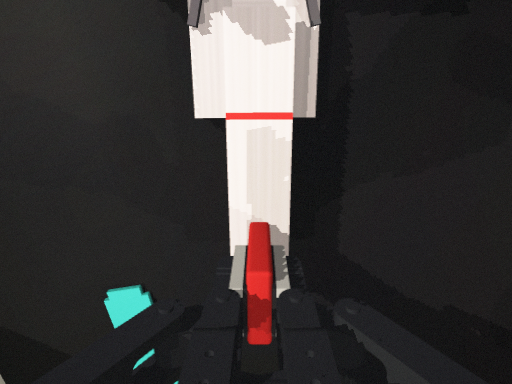

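The view shows the apron spanning columns 194–316 with its outer edge at row 117, and the guides at the top, (195,12) and (313,12). The blade spans columns 226–293 with the line at row 116. Now I'll get the relative offset and yaw numerically.

```bash
cat > al.py <<'E'
from go import *
f=grab_frame("wrist");G=f['image'].min(2).astype(int);s=state()
def ext(rows,z,th=60,lo=180,hi=330):
    A=[]
    for r in rows:
        c=np.nonzero(G[r,lo:hi]>th)[0]
        A.append(np.r_[world(f,[[lo+c.min()-.5,r]],z)[0],world(f,[[lo+c.max()+.5,r]],z)[0]])
    return np.array(A)
def line(A):
    L,Rr=(A[:,:3]-M)@S,(A[:,3:]-M)@S;mid=(L+Rr)/2
    k,c=np.polyfit(mid[:,0],mid[:,1],1);return 'w %.1f yaw %.2f deg y@-85 %.2f y@0 %.2f x %.0f..%.0f'%(np.mean(L[:,1]-Rr[:,1]),np.degrees(np.arctan(k)),c-85*k,c,mid[0,0],mid[-1,0])
import sys
za=s['ee_pos'][2]-15.8+4
print('blade',line(ext(range(125,210,3),za)))
print('apron',line(ext(range(int(sys.argv[1]),int(sys.argv[2]),3),16)))
m=(f['image'][...,0]>120)&(f['image'][...,1]<90);m[200:]=0;v,u=np.nonzero(m)
print('line',((world(f,np.c_[u,v],za).mean(0)-M)@S).round(2))
E
python3 al.py 35 112; python3 go.py -150 0 28 -90; python3 - <<'E'
from al import *
E
```

```text
blade w 30.6 yaw -0.18 deg y@-85 -1.29 y@0 -1.55 x -84..-125
apron w 60.7 yaw -0.09 deg y@-85 1.24 y@0 1.10 x -45..-79
line [-80.26  -1.29  17.4 ]
turn [ 0.09  0.   -0.2 ] shift after turn m [ 0.0001 -0.0004  0.0012] slotframe now [-150.1   -0.4   29.2] F [ 0.7  0.5 -1. ] gap 0.11 t 17.1 q [-0.06  0.26 -0.59  0.72 -0.    1.7 ]
blade w 30.6 yaw -0.18 deg y@-85 -1.46 y@0 -1.73 x -84..-125Traceback (most recent call last):
  File "<stdin>", line 1, in <module>
  File "al.py", line 15, in <module>
    print('apron',line(ext(range(int(sys.argv[1]),int(sys.argv[2]),3),16)))
                                     ~~~~~~~~^^^
IndexError: list index out of range
```

```bash
python3 -m inch '[[[0,0,0,0,-0.0026,0,0],[0,0,0,0,0,0.006,0],[0,0,0,0,0,0.004,0],[0,0,0,0,0,0,0],[0,0,0,0,0,0,0]]]' ; python3 al.py 35 105; python3 go.py -150 2.6 18 -90; python3 - <<'E'
from go import *
f=grab_frame("wrist");G=f['image'].min(2).astype(int)
for c in(205,213,300,308):
    col=G[60:180,c];r=60+np.argmin(np.diff(col));print(c,r,((world(f,[[c,r+.5]],16)-M)@S).round(1))
E
```

```text
clock: 17.65
ee_pos: [477.6, -25.9, 34.0]
ee_rot: [[0.185, 0.983, -0.001], [0.983, -0.185, -0.0], [-0.0, -0.001, -1.0]]
ft_force: [-0.0, -0.2, -0.6]
finger_gap: 0.11
blade w 30.6 yaw -0.07 deg y@-85 2.56 y@0 2.46 x -84..-125
apron w 60.6 yaw 0.30 deg y@-85 1.13 y@0 1.57 x -46..-75
line [-79.57   2.55   6.39]
turn [-0.02  0.01 -0.14] shift after turn m [-0.0005  0.0007  0.0002] slotframe now [-149.5    3.3   18.2] F [ 0.1  0.3 -1.2] gap 0.109 t 17.7 q [-0.05  0.27 -0.61  0.7  -0.    1.7 ]
205 121 [[-82.9  27.7   0. ]]
213 121 [[-82.9  23.9   0. ]]
300 121 [[-83.  -17.1   0. ]]
308 121 [[-83.  -20.9   0. ]]
```

```bash
python3 -m inch '[[[0,0,0,0,0.001,0.001,0],[0,0,0,0.008,0,0,0],[0,0,0,0.008,0,0,0],[0,0,0,0.008,0,0,0],[0,0,0,0.008,0,0,0],[0,0,0,0.006,0,0,0],[0,0,0,0,0,0,0]]]' ; python3 al.py 95 150; python3 go.py -68 2 17 -90
```

```text
clock: 18.45
ee_pos: [486.1, 12.1, 33.3]
ee_rot: [[0.183, 0.983, 0.0], [0.983, -0.183, 0.0], [0.0, 0.0, -1.0]]
ft_force: [-0.0, 0.2, -0.9]
finger_gap: 0.109
blade w 55.8 yaw 0.17 deg y@-85 1.24 y@0 1.49 x -45..-86
apron w 60.9 yaw -0.02 deg y@-85 1.36 y@0 1.33 x -32..-57
line [-40.6    1.19   5.48]
turn [-0.    0.01 -0.08] shift after turn m [0.043  0.0002 0.0003] slotframe now [-111.     2.2   17.3] F [ 0.7 -0.  -2.2] gap 0.107 t 18.5 q [ 0.02  0.28 -0.59  0.7  -0.    1.78]
```

```bash
python3 -m inch '[[[0,0,0,0.008,0,0,0],[0,0,0,0.008,0,0,0],[0,0,0,0.008,0,0,0],[0,0,0,0.008,0,0,0],[0,0,0,0.006,0,0,0],[0,0,0,0,0,0,0],[0,0,0,0,0,0,0]]]' ; python3 al.py 95 150; python3 go.py -68 2 17 -90; python3 look.py w7
```

```text
clock: 19.2
ee_pos: [492.8, 48.6, 33.2]
ee_rot: [[0.184, 0.983, -0.0], [0.983, -0.184, -0.0], [-0.0, -0.0, -1.0]]
ft_force: [-0.1, -0.1, -0.6]
finger_gap: 0.106
blade w 59.1 yaw 1.72 deg y@-85 -0.12 y@0 2.44 x -8..-49
apron w 65.2 yaw 5.91 deg y@-85 -5.02 y@0 3.78 x 5..-20
line [-3.5   1.53  5.43]
turn [-0.01  0.02 -0.13] shift after turn m [0.0056 0.0002 0.0002] slotframe now [-73.6   2.2  17.2] F [ 0.4  0.8 -1.8] gap 0.108 t 19.25 q [ 0.1   0.29 -0.57  0.71 -0.    1.85]
[ 9.79370073e-02  2.93780108e-01 -5.69473665e-01  7.07832122e-01
 -2.32728740e-04  1.85463063e+00] [492.71089577  48.33212473  33.23951371] 19.3 0.10542924022326225 [509.51245398 132.75177854 176.02838811]
red [226 113  66   6] top centre [506.5 117.1  22. ] 389 rect ((506.4188232421875, 117.08963012695312), (2.4699151515960693, 29.212265014648438), 79.32196044921875)
red [246 223  26 122] top centre [494.3  51.7  69.2] 1734 rect ((493.86383056640625, 50.47781753540039), (35.21909713745117, 9.634784698486328), 80.01567840576172)
yel [187  35   3   8] top centre [487.8 149.9  50.1] 13 rect ((487.8257751464844, 150.00030517578125), (2.496814727783203, 0.3350884020328522), 84.82379150390625)
blue [ 24  93 105  53] top centre [459.6 131.2  90.3] 740 rect ((456.38177490234375, 131.9813232421875), (11.867239952087402, 14.557600021362305), 79.13916778564453)
blue [101  98  19  14] top centre [463.7 133.8  74.8] 18 rect ((463.83685302734375, 133.70977783203125), (2.2280819416046143, 1.2258334159851074), 81.57307434082031)
blue [ 96 105   6   7] top centre [463.6 133.5  79. ] 12 rect ((463.609619140625, 133.5010528564453), (1.445015788078308, 0.6134341359138489), 62.8110237121582)
blue [ 84 111  11  14] top centre [463.1 131.4  86.1] 34 rect ((463.0589599609375, 131.37677001953125), (3.0973212718963623, 1.166473627090454), 83.7817611694336)
```

View pics/w7.png

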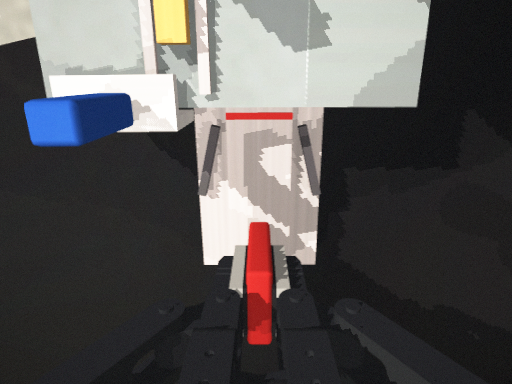

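The shutter is aside, with its blue knob at (80,118). The catch is back, and the blade lies between the guides with its red line at row 116, just in front of the deck's front edge at row 107. I'll compute the remaining distance from the deck edge and the apron edge.

```bash
cat > rem.py <<'E'
from go import *
f=grab_frame("wrist");G=f['image'].min(2).astype(int);im=f['image'].astype(int)
def edge(c,a,b):
    d=np.abs(np.diff(G[a:b,c].astype(float)));r=np.argmax(d);w=slice(max(r-1,0),r+2);return a+.5+(np.arange(len(d))[w]*d[w]).sum()/d[w].sum()
X=lambda c,r,z:((world(f,[[c,r]],z)[0]-M)@S)
D=[X(c,edge(c,95,125),45)[0] for c in range(335,405,5)]
A=[X(c,edge(c,250,280),16)[0] for c in (208,212,216,220,306,310)]
m=(im[...,0]>120)&(im[...,1]<90);m[200:]=0;m[:100]=0;v,u=np.nonzero(m);L=X(u.mean(),v.mean(),21)
print('deck edge',np.round(D,1),'apron',np.round(A,1),'line',L.round(2),'line rel deck',L[0]-np.median(D),'rel apron+85',L[0]-np.median(A)-85)
E
python3 rem.py
```

```text
deck edge [2.1 2.  2.  2.1 2.  2.  2.  2.  2.  2.1 2.1 2.1 2.1 2.1] apron [-83.3 -83.3 -83.3 -80.  -83.1 -83.1] line [-3.85  1.48  5.  ] line rel deck -5.899296645754353 rel apron+85 -5.687301000708786
```

All three estimates agree on about 5.7 mm. I'll advance that far, then settle the blade onto the floor.

```bash
python3 -m inch '[[[0,0,0,0.003,0,0,0],[0,0,0,0.0027,0,0,0],[0,0,0,0,0,0.0008,0],[0,0,0,0,0,0,0],[0,0,0,0,0,0,0]]]' ; python3 rem.py; python3 go.py -68 2 16 -90
```

```text
clock: 19.85
ee_pos: [493.8, 54.1, 32.4]
ee_rot: [[0.185, 0.983, -0.0], [0.983, -0.185, -0.0], [-0.0, -0.0, -1.0]]
ft_force: [0.5, -0.2, -1.7]
finger_gap: 0.109
deck edge [2.  2.  2.1 2.  2.1 2.  2.  2.  2.  2.  2.  2.1 2.1 2.1] apron [-83.3 -83.3 -81.2 -73.7 -83.1 -83.2] line [nan nan nan] line rel deck nan rel apron+85 nan
turn [-0.01  0.01 -0.14] shift after turn m [-0.0002  0.0001  0.0005] slotframe now [-67.8   2.1  16.5] F [-0.3 -0.2 -0.8] gap 0.107 t 19.9 q [ 0.11  0.3  -0.57  0.71 -0.    1.87]rem.py:8: RuntimeWarning: Mean of empty slice.
  m=(im[...,0]>120)&(im[...,1]<90);m[200:]=0;m[:100]=0;v,u=np.nonzero(m);L=X(u.mean(),v.mean(),21)
  ret = ret.dtype.type(ret / rcount)
```

```bash
python3 -m inch '[[[0,0,0,0,0,0.0005,0],[0,0,0,0,0,0.0005,0],[0,0,0,0,0,0,0],[0,0,0,0,0,0,0]]]'; python3 go.py -68 2 16 -90
```

```text
clock: 20.3
ee_pos: [493.9, 54.1, 32.0]
ee_rot: [[0.185, 0.983, 0.0], [0.983, -0.185, -0.0], [-0.0, 0.0, -1.0]]
ft_force: [-3.4, -0.4, 5.3]
finger_gap: 0.11
turn [ 0.01  0.   -0.14] shift after turn m [-0.0002  0.     -0.    ] slotframe now [-67.8   2.   16. ] F [-3.4 -0.4  5.3] gap 0.11 t 20.3 q [ 0.11  0.3  -0.57  0.71 -0.    1.87]
```

```bash
python3 -m inch '[[[0,0,0,0,0,0,15],[0,0,0,0,0,0,25],[0,0,0,0,0,0,35],[0,0,0,0,0,0,35],[0,0,0,0,0,-0.02,35],[0,0,0,0,0,-0.03,35],[0,0,0,-0.02,0,-0.04,35],[0,0,0,-0.04,0,-0.02,35]]]';python3 -m inch '[[[0,0,0,-0.035,0,-0.02,35],[0,0,0,0,0,0,35],[0,0,0,0,0,0,35]]]'; python3 look.py w8
```

```text
clock: 21.1
ee_pos: [484.9, -3.9, 144.5]
ee_rot: [[0.181, 0.983, 0.004], [0.984, -0.181, 0.001], [0.001, 0.004, -1.0]]
ft_force: [0.6, -1.0, -0.5]
finger_gap: 0.351
clock: 21.4
ee_pos: [476.7, -39.8, 161.9]
ee_rot: [[0.187, 0.982, 0.001], [0.982, -0.187, 0.0], [0.0, 0.001, -1.0]]
ft_force: [-0.1, 0.0, -1.3]
finger_gap: 0.355
[-8.22041475e-02  1.28198953e-01 -4.46147779e-01  9.96681478e-01
  4.08557767e-04  1.67488741e+00] [476.24102554 -39.10176009 161.19974737] 21.45 0.3499815349943184 [493.41464435  44.41259256 304.76539423]
```

View pics/w8.png

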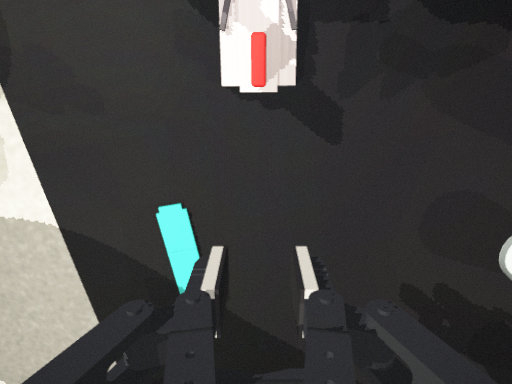

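The blade lies on the apron and its rear end, at (259,91), overhangs the outer edge at row 86. The expected overhang is 5 mm. I'll step forward to see the line against the face.

```bash
python3 -m inch '[[[0,0,0,0.025,0,0,35],[0,0,0,0.02,0,0,35],[0,0,0,0,0,0,35],[0,0,0,0,0,0,35]]]'; python3 look.py w9; python3 - <<'E'
from go import *
f=grab_frame("wrist");save('w9c',f['image'],(150,0,220,200),3)
print((-np.array(f['R']).T@f['t']-M)@S)
E
```

```text
clock: 21.85
ee_pos: [484.1, 5.9, 160.5]
ee_rot: [[0.182, 0.983, -0.002], [0.983, -0.182, -0.0], [-0.001, -0.002, -1.0]]
ft_force: [0.1, -0.4, 0.7]
finger_gap: 0.35
[ 1.14627676e-02  1.41334665e-01 -4.32029058e-01  9.99138415e-01
 -3.60840557e-04  1.76647227e+00] [484.09004095   5.4298447  160.68438795] 21.9 0.3499269149045463 [500.89563035  90.25102477 303.30272903]
red [256 102  11   5] top centre [499.3  72.5  64.9] 11 rect ((499.0617980957031, 72.56050872802734), (0.41952788829803467, 6.217801570892334), 75.32707214355469)
red [256 149  12   6] top centre [494.5  40.1  67.6] 19 rect ((494.0235290527344, 39.887245178222656), (8.109092712402344, 2.6614644527435303), 18.808334350585938)
blue [162   8  32  29] top centre [459.2 128.6  90. ] 109 rect ((458.9095764160156, 128.46163940429688), (14.821765899658203, 7.5703020095825195), 32.71977615356445)
[-31.46897965   1.6278905  287.46589691]
```

View pics/w9c.png

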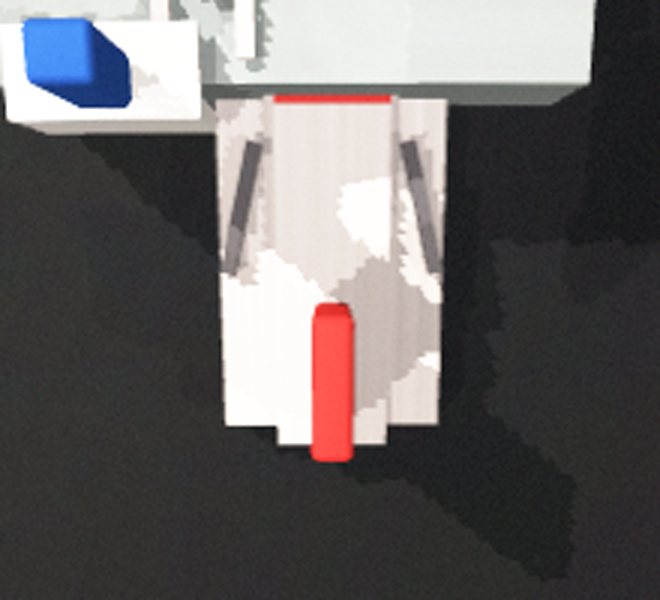

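The red line sits right at the front face, crop row 98, running square across. The blade is central between the guides and its rear overhangs slightly, row 444 against 425. Last numeric check:

```bash
python3 - <<'E'
from go import *
f=grab_frame("wrist");X=lambda c,r,z:((world(f,[[c/3+149.7,r/3-.3]],z)[0]-M)@S).round(1)
a=X(250,425,16);b=X(295,444,20);print('apron',a,'blade rear',b,'overhang',a[0]-b[0],'(5 expected)')
print('line front edge',X(332,102,20),'face(foot, z16)',X(230,98,16),'deck top edge',X(500,83,45))
print('blade mid y', (X(277,440,20)+X(386,440,20))/2,(X(274,110,20)+X(391,110,20))/2,'apron mid y',(X(224,420,16)+X(439,420,16))/2,(X(217,110,16)+X(446,110,16))/2)
for n in("scene","side"):
  g=grab_frame(n)
  for o in("bottle","tumbler","espresso","spoon"):
    d=cut_out(n,o)
    if d: P,_=mworld(g,d[0]['region']);print(n,o,d[0]['bbox'],np.median(P,0).round())
E
```

```text
apron [-83.4  24.    0. ] blade rear [-88.1  11.1   4. ] overhang 4.699999999999989 (5 expected)
line front edge [0.6 0.5 4. ] face(foot, z16) [ 2.1 27.   0. ] deck top edge [  1.8 -38.5  29. ]
blade mid y [-87.    0.8   4. ] [-1.3  0.4  4. ] apron mid y [-82.     0.75   0.  ] [-0.85  0.65  0.  ]
scene bottle [320.0, 204.6, 27.1, 58.5] [771. -50.  84.]
scene tumbler [266.3, 217.1, 29.0, 45.3] [ 753. -174.   58.]
scene espresso [208.4, 236.9, 21.2, 35.7] [ 771. -322.   39.]
scene spoon [175.7, 185.5, 17.0, 32.7] [ 548. -417.   12.]
side bottle [205.6, 195.5, 26.1, 63.1] [754. -25.  84.]
side tumbler [190.8, 186.7, 27.9, 36.7] [ 743. -176.   63.]
side espresso [170.7, 171.9, 20.7, 25.8] [ 759. -306.   40.]
side spoon [225.9, 151.0, 40.4, 9.7] [ 523. -417.   11.]
```

The line centre is within 0.5 mm of the face, the blade is within 0.3 mm of the middle, and nothing else has moved. I'm handing the job in.

```bash
python3 -c "
from bench import robot,state
print(robot.sign_off(),state()['clock'])"
```

```text
the job is handed in; nothing more can be done
the job is handed in; nothing more can be done
```

The grinder is set up and handed in at about 22 s of the 56 s allowed; hand-in gives no verdict, so the result is not confirmed by the judge.

- **Catch and shutter:** I drew the catch back 28 mm to its stop, then slid the shutter aside 52 mm to its stop. Both travels were measured at the gripper.
- **Blade:** I picked up the red-tab steel blade, not one of the turquoise or black look-alikes. I pushed it tip-first into the slot, set it on the floor until I felt about 5 N, and let go.
- **Final position:** In the last wrist-camera check the red line is about 0.3 mm from the front face. The blade is about 0.3 mm off the middle and square to the face. Its rear overhangs the apron by 4.7 mm, against 5 expected.
- **Other objects:** The bottle, both cups and the spoon read within about 4 mm of their starting positions.

**Disagreements:** The camera placed the face about 2 mm further in than the gripper contact did. I therefore worked from distances within one picture, and the three estimates of the last push then agreed to 0.3 mm. An early turn also ran into the last joint's limit, which tilted the tool by 3° and shifted it about 60 mm in free air; I corrected that before touching anything.

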